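Set the depth stop of a leather punch press

TASK

The small blue bench press must be set so that its punch only just bites into the cutting pad: take the brass knurled stop nut on top of the press with a light grip (squeezing with 40 N at the very most, so as not to bruise the knurling), screw it down clockwise until it bottoms out on the press, then back it off a quarter turn. Keep the punch resting on the pad and leave the other things on the table where they are. Finish while still holding the nut at that setting, so that a workmate can tighten its lock screw.

Things in the scene. Friction and masses are not known exactly. Their poses are not given: they have to be found in the camera images.
- stop_nut (a joint): Turn of the brass knurled stop nut on its thread, in rad: 0 = screwed fully down, bottomed on the press (hard stop, it turns no further); grows as the nut is backed off, anticlockwise seen from above. It starts between 2.2 and 4.2. Right-hand thread, 2 mm rise per turn; turns stiffly by 0.06 N m and stays where it is left. A red line on the nut's top points at the white line on the press's head (towards the press's front, its -x) when the value is 0.
- nut_center (a point): Centre of the brass stop nut, on its vertical axis, half-way up: 44 mm across, 26 mm high, knurled. A 20 to 40 N grip turns it, and slips round it once it has bottomed. Bottomed, its underside is 15 mm above the flat top of the head, on a boss 34 mm across, beside which fingertips have room. The ram's threaded end, 16 mm across, sticks up 17 mm above it. Any yaw of the grasp will do.
- boss_top (a point): Centre of the top of the fixed steel boss on which the nut bottoms, 230 mm above the table, on the nut's axis. Its axes are the press's: z up, x towards the press's column, -x its front. The head's flat top is 15 mm below it, 60 mm wide (y) and reaching from 36 mm in front to 132 mm behind. The press is bolted down.
- ram (a joint): Height of the press's ram in m: 0 = punch resting on the white cutting pad (so it starts). The nut is threaded on the ram's top end: pulling the nut up with some 25 N or more lifts the ram, and the lever with it.
- mallet_mid (a point): Bystander: mallet lying on the table, white head 48 mm across and 75 mm long, wooden handle along its -x, 213 mm in all. Point inside the head, 25 mm above the table.
- glue_jar_mid (a point): Bystander: amber glue jar with a black cap, 64 mm across and 85 mm high. Point on its axis, 25 mm above its underside.
- pattern_weight_mid (a point): Bystander: dark steel pattern weight with a knob, 68 mm across and 56 mm high. Point on its axis, 25 mm above its underside.

How it is judged:
On the way:
1. the stop nut is screwed down until it bottoms out (value of joint stop_nut below 0.08 rad), for 0.2 s.
At the end, for the whole second after the job is handed in: The nut, having been bottomed out, stands a quarter turn back from there (1.57 rad, within 0.3) and still, the fingers hold it (more than 10 N, grasp point within 30 mm of its centre), and the punch rests on the pad (ram within 2 mm); mallet, jar and weight are within 15 mm of where they were (value of joint stop_nut between 1.27 and 1.87 rad and velocity of joint stop_nut between -0.05 and 0.05 rad/s and contact force between the fingers and stop_nut above 10 N and distance between the grasp point and nut_center below 0.03 m and value of joint ram below 0.002 m and distance of each of mallet_mid, glue_jar_mid, pattern_weight_mid from where it was at the start of the episode below 0.015 m); the arm keeps its last pose, push and grip.
It fails at once if the nut is squeezed harder than a light grip (over 95 N summed over both fingers; a grip of 40 N sums to 80 N) (contact force between the fingers and stop_nut above 95 N).
It fails at once if the ram is lifted 3 mm or more off the pad (value of joint ram above 0.003 m).
It fails at once if a bystander is moved by more than 15 mm (distance of any of mallet_mid, glue_jar_mid, pattern_weight_mid from where it was at the start of the episode above 0.015 m).
It also fails if it takes over 64 s, if anything falls off the work surface, if the arm or the gripper's body presses on something with over 40 N, if the wrist force passes 120 N, or if a joint passes its speed limit or range.

ROBOT

A 6-joint arm with a two-finger parallel gripper is mounted at the origin on the work surface. World frame = base frame: x ahead of the robot, y to its left, z up, the work surface at z = 0. Lengths are in m, angles in rad, forces in N, time in s.
With the tool pointing down it reaches from about 0.275 to 0.875 m from the base axis. Payload 12.5 kg.
Tool frame: the origin (TCP) lies midway between the tips of the shut fingers; the grasp point (between the pads) lies 19 mm behind it; z points along the fingers, y is the direction in which the jaws open and shut (so a half turn about z gives the same grasp; the last joint's range is limited). The gripper opens to 85 mm and grips with 20 to 120 N. Pads are 22 mm wide; open, the fingers measure 114 mm over their backs; the gripper's body (76 mm by 85 mm) begins 54 mm behind the grasp point. The pads swing forward as they close: fully open they stand 13 mm farther back than shut.
Start: joints at [-1.405, 0.351, 1.652, -0, 1.139, -0.085], TCP at [0.137, -0.533, 0.231] pointing down, gripper open.
Joint ranges: [-2.75, 2.75], [-0.79, 2.1], [0.01, 2.65], [-1.57, 4.71], [0.07, 3.14], [-2.87, 2.87]. Speed limits (rad/s): [2.22, 2.22, 2.79, 3.14, 3.14, 3.14].

INTERFACE

Orientations are given as a 3x3 rotation matrix whose columns are the frame's x, y, z axes.
In Python, from workcell import env gives the robot as it stands.
- The arm moves only by the tool drive_tool, never from a script. Its argument "series" is a list of rows, each an object of numbers: "x", "y", "z": the shift along the tool's x, y, z in cm; "rx", "ry", "rz": the turn, a rotation vector about the tool's x, y, z in degrees; "grip": the finger opening in cm, from 0 to 8.54. In form: [{"x": .., "y": .., "z": .., "rx": .., "ry": .., "rz": .., "grip": ..}, ...]. A call has 1 to 12 rows; each row shifts and turns the commanded pose from where the row before left it, along the tool's axes as they then stand; what a row does not reach is not made up. A row lasts 1/8 s, in which the tool goes at most 62.5 mm and 10.7 degrees, less where a joint would pass 70% of its speed; a pose out of reach is approached as far as the arm can. A call with a gripper value outside its range is refused whole. The fingers move at their own pace and stop on an object; "force" is the grip in N (left out, the last holds). Time passes only in rows, so rows that do not move let the fingers close. It gives the time, the measured TCP pose, the force and the opening at its end, in the units of the state.
- env.state(): the state, without advancing time (a new reading comes with each control period).
- env.read_camera(name): name is "side" or "top" or "wrist"; returns a dict with "image" (384x512x3 uint8, red, green, blue), "intrinsics" (3x3 intrinsics, pixels), "R" (3x3) and "t" (3): a world point X has camera coordinates R X + t; the wrist camera has in their place "tool_from_camera" (4x4, takes a point from camera to tool coordinates, whose origin is the TCP and whose axes are the flange's). Camera axes: x right, y down, z forward; pixel columns grow to the right and rows downward; lengths in m; the calibration is good to about 2 mm. A picture is of the moment at which its call begins: read the wrist's pose just before it. There is no depth.
- env.hand_in(): hands the job in, once; it reports no verdict.
The state is a dict: "time_s": time; "joints": joint angles; "joint_vel": joint speeds; "effort": joint torques, N m; "position": TCP position; "ee_rot": TCP orientation; "ft_force": force on the tool from outside, world axes, zero at the start; "torque": the same for the moment, N m; "gripper_width": finger opening in m.
Only numpy, scipy, OpenCV 4.12 (cv2) and the standard library are available. Lean on these libraries where they do the work, as an engineer would, in place of code of your own. Each camera call takes 0.05 s, during which the arm holds its last target.

## Working session

There is one attempt and no reset: what is moved stays moved. The work goes in short steps, Python scripts to look and compute and a tool call to move; the robot and the scene stay as the last step left them, time stands still between calls to the robot, and variables do not carry over. Pictures are saved under pics/ and viewed, and the job is handed in when it is done.

Besides the shell and the picture viewer there is one more tool, called as name(argument=value, ...), one argument or row to a line, values as JSON. drive_tool: Moves the arm, as the interface text tells. Its arguments: {"type":"object","properties":{"series":{"type":"array"},"force":{"type":"number"}},"required":["series"]}

```bash
mkdir -p pics; ls; python3 - <<'E'
from workcell import env
import cv2,numpy as np,pickle
s=env.state(); print(s)
D={}
for n in ['side','top','wrist']:
    c=env.read_camera(n); D[n]=c
    cv2.imwrite(f'pics/{n}0.png',c['image'][:,:,::-1])
    print(n,{k:np.round(v,4).tolist() for k,v in c.items() if k!='image'})
pickle.dump(D,open('cam0.pkl','wb'))
E
```

```text
pics
{'time_s': 0.0, 'joints': array([-1.40460925e+00,  3.51265306e-01,  1.65247370e+00, -1.31722599e-05,
        1.13909358e+00, -8.46008613e-02]), 'joint_vel': array([-3.44065903e-06, -1.60373216e-03,  1.03716757e-03,  7.18616445e-05,
       -2.53590986e-04,  1.36344489e-03]), 'effort': array([-5.32117592e-04, -5.06102729e+01, -2.91405505e+01, -1.11976155e-04,
        4.46082879e-03, -5.45133261e-06]), 'position': array([ 0.13645448, -0.53243855,  0.23072365]), 'ee_rot': array([[ 9.68715822e-01,  2.48172539e-01, -2.16913180e-04],
       [ 2.48172616e-01, -9.68715057e-01,  1.22087451e-03],
       [ 9.28604624e-05, -1.23651236e-03, -9.99999231e-01]]), 'ft_force': array([ 0.47730655,  0.07795676, -0.01652898]), 'torque': array([ 0.02812748, -0.00253735, -0.03486865]), 'gripper_width': 0.08544165594230534}
side {'intrinsics': [[383.465, 0.0, 252.9377], [0.0, 383.465, 189.746], [0.0, 0.0, 1.0]], 'R': [[0.9466, -0.3221, 0.0152], [-0.1916, -0.5996, -0.777], [0.2594, 0.7326, -0.6293]], 't': [-0.5692, 0.2688, 0.7423]}
top {'intrinsics': [[398.2089, 0.0, 263.3242], [0.0, 398.2089, 192.2293], [0.0, 0.0, 1.0]], 'R': [[0.0168, -0.9997, -0.0155], [-0.9955, -0.0152, -0.093], [0.0927, 0.017, -0.9955]], 't': [0.044, 0.6173, 1.2184]}
wrist {'intrinsics': [[303.9933, 0.0, 254.287], [0.0, 303.9933, 191.5071], [0.0, 0.0, 1.0]], 'tool_from_camera': [[0.0001, -0.9541, -0.2996, 0.0762], [1.0, 0.0002, -0.0004, 0.0014], [0.0004, -0.2996, 0.9541, -0.144], [0.0, 0.0, 0.0, 1.0]]}
```

View pics/side0.png

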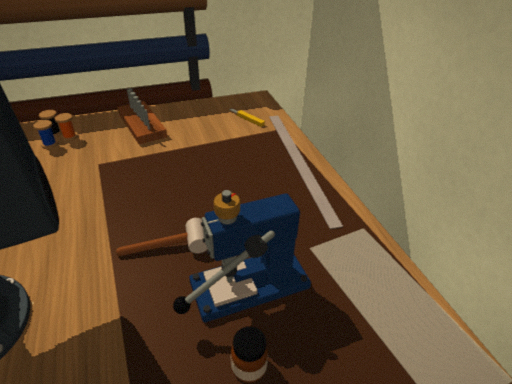

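View pics/top0.png

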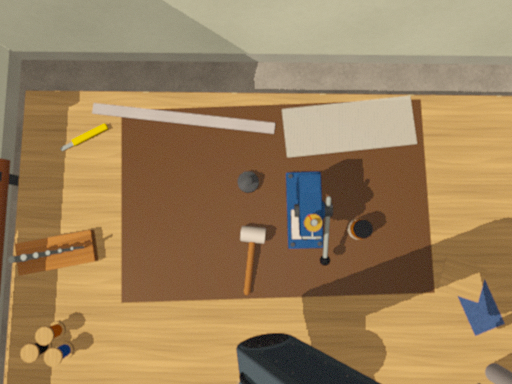

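View pics/wrist0.png

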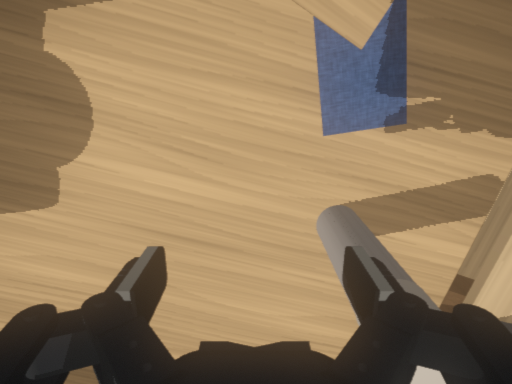

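```bash
cat > h.py <<'E'
import cv2,numpy as np
def ray(c,u,v):
    K,R,t=c['intrinsics'],c['R'],c['t']
    d=R.T@np.linalg.inv(K)@np.array([u,v,1.]); return -R.T@t,d
def plane(c,u,v,z):
    o,d=ray(c,u,v); return o+d*(z-o[2])/d[2]
def tri(r1,r2):
    A=np.zeros((3,3));b=np.zeros(3)
    for o,d in (r1,r2):
        d=d/np.linalg.norm(d);P=np.eye(3)-np.outer(d,d);A+=P;b+=P@o
    X=np.linalg.solve(A,b); return X
def proj(c,X):
    p=c['intrinsics']@(c['R']@X+c['t']); return p[:2]/p[2]
E
python3 - <<'E'
import pickle
from h import *
D=pickle.load(open('cam0.pkl','rb'))
for n,(x0,y0,x1,y1) in {'side':(205,180,250,230),'top':(298,208,330,238)}.items():
    im=D[n]['image'];hsv=cv2.cvtColor(im,cv2.COLOR_RGB2HSV)
    m=cv2.inRange(hsv,(10,120,60),(35,255,255));k=np.zeros_like(m);k[y0:y1,x0:x1]=255;m&=k
    cs,_=cv2.findContours(m,cv2.RETR_EXTERNAL,2);c=max(cs,key=cv2.contourArea)
    print(n,cv2.boundingRect(c),cv2.minEnclosingCircle(cv2.convexHull(c)),np.mean(c.reshape(-1,2),0),cv2.contourArea(c))
    s=cv2.resize(im[y0-20:y1+20,x0-20:x1+20],None,fx=8,fy=8,interpolation=cv2.INTER_CUBIC)
    cv2.imwrite(f'pics/{n}0z.png',s[:,:,::-1][:600,:800])
E
```

```text
side (205, 180, 45, 40) ((227.0, 195.5), 26.9119930267334) [224.57142857 209.        ] 1395.0
top (304, 214, 20, 17) ((313.4694519042969, 222.0801544189453), 9.53095817565918) [312.1        221.56666667] 220.5
```

```bash
sleep 0
```

```text
(no output)
```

View pics/side0z.png

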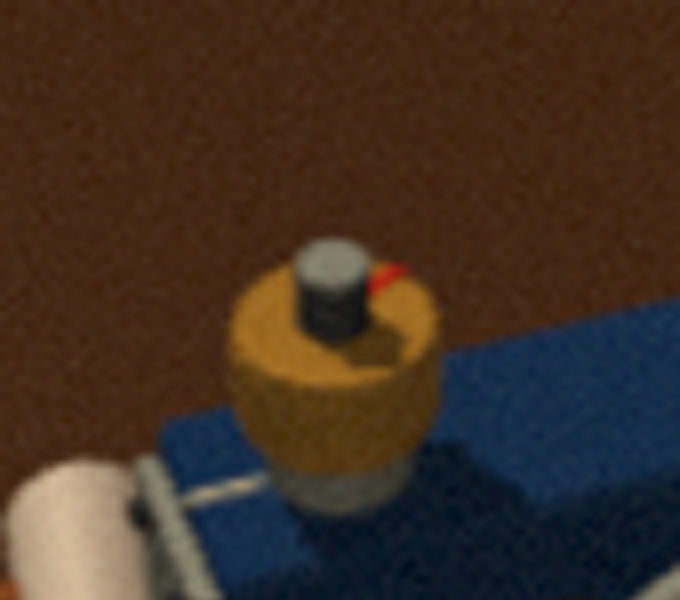

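View pics/top0z.png

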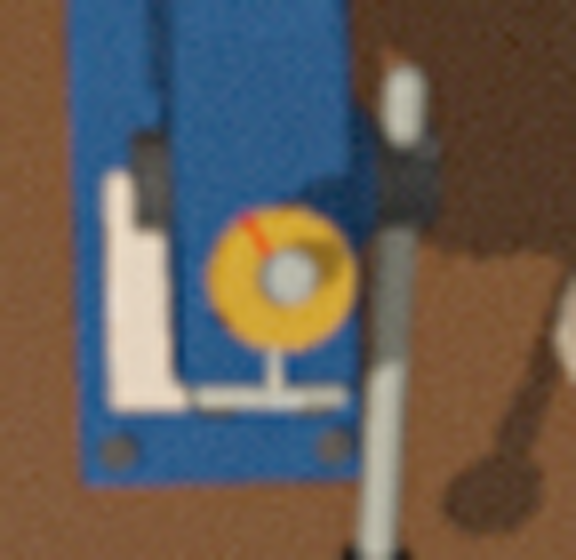

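```bash
python3 - <<'E'
import pickle
from h import *
D=pickle.load(open('cam0.pkl','rb'));S,T=D['side'],D['top']
a=plane(T,312.8,222.4,.258);b=plane(S,226.4,200.1,.258)
print('nut',a,b,tri(ray(T,312.8,222.4),ray(S,226.4,200.1)))
# lever: upper end
def z(px): return np.array(px)
t=lambda u,v:(278+u/8-.5,188+v/8-.5)
print('lever up end',tri(ray(T,*t(404,75)),ray(S,273,235)))
print('lever knob',tri(ray(T,325,261),ray(S,181,305)))
for u,v in [(173,380),(360,380),(173,100),(352,100),(275,388),(275,352)]: print((u,v),plane(T,*t(u,v),.215))
for n,p,zz in [('jar',(362,229),.085),('weight',(249,180),.05),('mallet',(253,234),.04)]: print(n,plane(T,*p,zz))
# red line world angle
c=plane(T,*t(282,279),.257);r=plane(T,*t(245,219),.257);d=r-c;print(d,np.degrees(np.arctan2(d[1],d[0])))
E
```

```text
nut [ 0.52039167 -0.07660523  0.258     ] [ 0.52137561 -0.08215933  0.258     ] [ 0.52151765 -0.07728439  0.2538575 ]
lever up end [ 0.59242874 -0.12481399  0.1921936 ]
lever knob [ 0.41264281 -0.1333993   0.07401079]
(173, 380) [ 0.48753061 -0.04546774  0.215     ]
(360, 380) [ 0.48857365 -0.10689208  0.215     ]
(173, 100) [ 0.57994818 -0.0446903   0.215     ]
(352, 100) [ 0.58087413 -0.10397067  0.215     ]
(275, 388) [ 0.48548248 -0.07899996  0.215     ]
(275, 352) [ 0.49726988 -0.0789358   0.215     ]
jar [ 0.50667519 -0.24047117  0.085     ]
weight [0.65186546 0.09845528 0.05      ]
mallet [0.48598083 0.08331546 0.04      ]
[0.01880689 0.01182479 0.        ] 32.15953834641403
```

drive_tool(
  series=[
    {"z": -6},
    {"z": -6},
    {"x": 4.86, "y": -3.45},
    {"x": 4.86, "y": -3.45},
    {"x": 4.86, "y": -3.45},
    {"x": 4.86, "y": -3.45},
    {"x": 4.86, "y": -3.45},
    {"x": 4.86, "y": -3.45},
    {"x": 4.86, "y": -3.45},
    {"x": 4.86, "y": -3.45},
    {"x": 4.86, "y": -3.45},
    {"x": 4.86, "y": -3.45},
  ],
  force=30,
)

```text
schema error: expected keys x, y, z, rx, ry, rz, grip
```

drive_tool(
  series=[
    {"rz": -10.5},
    {"rz": -10.5},
    {"rz": -10.5},
    {"rz": -10.5},
    {"rz": -10.5},
    {"rz": -10.5},
    {"rz": -10.5},
    {"rz": -10.5},
    {"rz": -10.5},
    {"rz": -10.5},
    {"rz": -10.5},
    {"rz": -10.5},
  ],
)

```text
schema error: expected keys x, y, z, rx, ry, rz, grip
```

drive_tool(
  series=[
    {"rz": -10.5},
    {"rz": -10.5},
    {"rz": -10.5},
    {"rz": -10.5},
    {"rz": -10.5},
    {"rz": -10.5},
    {"rz": -10.5},
    {"rz": -10.5},
    {},
  ],
)

```text
schema error: expected keys x, y, z, rx, ry, rz, grip
```

```bash
python3 - <<'E'
from workcell import env
import cv2,numpy as np,pickle
s=env.state(); print({k:np.round(v,4).tolist() for k,v in s.items()})
c=env.read_camera('wrist');cv2.imwrite('pics/w1.png',c['image'][:,:,::-1]);pickle.dump((s,c),open('w1.pkl','wb'))
E
```

```text
{'time_s': 0.15, 'joints': [-1.4046, 0.3511, 1.6523, 0.0, 1.1391, -0.0846], 'joint_vel': [-0.0, -0.0022, -0.0017, 0.0001, -0.0001, -0.0011], 'effort': [0.0005, -50.6249, -29.15, -0.0001, 0.0034, 0.0], 'position': [0.1365, -0.5325, 0.2309], 'ee_rot': [[0.9687, 0.2482, -0.0001], [0.2482, -0.9687, 0.0009], [0.0001, -0.0009, -1.0]], 'ft_force': [-0.0664, -0.3291, -1.1769], 'torque': [-0.037, 0.0089, -0.0113], 'gripper_width': 0.0854}
```

View pics/w1.png

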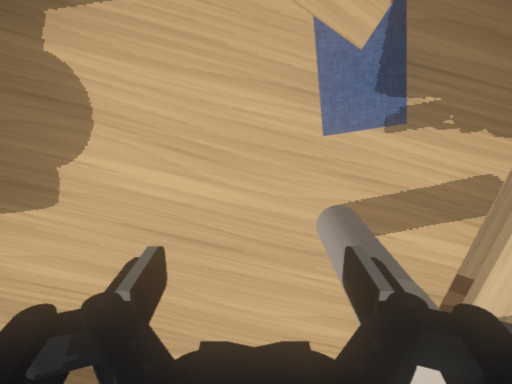

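All keys are required. Picture unchanged: no move was made.

drive_tool(
  series=[
    {"x": 0, "y": 0, "z": -6, "rx": 0, "ry": 0, "rz": 0, "grip": 8.5},
    {"x": 0, "y": 0, "z": -6, "rx": 0, "ry": 0, "rz": 0, "grip": 8.5},
    {"x": 4.86, "y": -3.45, "z": 0, "rx": 0, "ry": 0, "rz": 0, "grip": 8.5},
    {"x": 4.86, "y": -3.45, "z": 0, "rx": 0, "ry": 0, "rz": 0, "grip": 8.5},
    {"x": 4.86, "y": -3.45, "z": 0, "rx": 0, "ry": 0, "rz": 0, "grip": 8.5},
    {"x": 4.86, "y": -3.45, "z": 0, "rx": 0, "ry": 0, "rz": 0, "grip": 8.5},
    {"x": 4.86, "y": -3.45, "z": 0, "rx": 0, "ry": 0, "rz": 0, "grip": 8.5},
    {"x": 4.86, "y": -3.45, "z": 0, "rx": 0, "ry": 0, "rz": 0, "grip": 8.5},
    {"x": 4.86, "y": -3.45, "z": 0, "rx": 0, "ry": 0, "rz": 0, "grip": 8.5},
    {"x": 4.86, "y": -3.45, "z": 0, "rx": 0, "ry": 0, "rz": 0, "grip": 8.5},
    {"x": 4.86, "y": -3.45, "z": 0, "rx": 0, "ry": 0, "rz": 0, "grip": 8.5},
    {"x": 4.86, "y": -3.45, "z": 0, "rx": 0, "ry": 0, "rz": 0, "grip": 8.5},
  ],
  force=30,
)

```text
time_s: 1.7
position: [0.5227, -0.0761, 0.3513]
ee_rot: [[0.969, 0.248, 0.0], [0.248, -0.969, -0.0], [0.0, 0.0, -1.0]]
ft_force: [0.4, -1.0, 0.1]
gripper_width: 0.085
```

Right above the nut. Now the turn anticlockwise to give the last joint its travel.

drive_tool(
  series=[
    {"x": 0, "y": 0, "z": 0, "rx": 0, "ry": 0, "rz": -10.5, "grip": 8.5},
    {"x": 0, "y": 0, "z": 0, "rx": 0, "ry": 0, "rz": -10.5, "grip": 8.5},
    {"x": 0, "y": 0, "z": 0, "rx": 0, "ry": 0, "rz": -10.5, "grip": 8.5},
    {"x": 0, "y": 0, "z": 0, "rx": 0, "ry": 0, "rz": -10.5, "grip": 8.5},
    {"x": 0, "y": 0, "z": 0, "rx": 0, "ry": 0, "rz": -10.5, "grip": 8.5},
    {"x": 0, "y": 0, "z": 0, "rx": 0, "ry": 0, "rz": -10.5, "grip": 8.5},
    {"x": 0, "y": 0, "z": 0, "rx": 0, "ry": 0, "rz": -10.5, "grip": 8.5},
    {"x": 0, "y": 0, "z": 0, "rx": 0, "ry": 0, "rz": -10.5, "grip": 8.5},
    {"x": 0, "y": 0, "z": 0, "rx": 0, "ry": 0, "rz": -10.5, "grip": 8.5},
    {"x": 0, "y": 0, "z": 0, "rx": 0, "ry": 0, "rz": -10.5, "grip": 8.5},
    {"x": 0, "y": 0, "z": 0, "rx": 0, "ry": 0, "rz": -10.5, "grip": 8.5},
    {"x": 0, "y": 0, "z": 0, "rx": 0, "ry": 0, "rz": -10.5, "grip": 8.5},
  ],
)

```text
time_s: 3.2
position: [0.5216, -0.0779, 0.3511]
ee_rot: [[-0.774, 0.633, -0.0], [0.633, 0.774, 0.0], [0.0, -0.0, -1.0]]
ft_force: [-0.2, -0.9, 0.9]
gripper_width: 0.085
```

drive_tool(
  series=[
    {"x": 0, "y": 0, "z": 0, "rx": 0, "ry": 0, "rz": -10.5, "grip": 8.5},
    {"x": 0, "y": 0, "z": 0, "rx": 0, "ry": 0, "rz": -10.5, "grip": 8.5},
    {"x": 0, "y": 0, "z": 0, "rx": 0, "ry": 0, "rz": -10.5, "grip": 8.5},
    {"x": 0, "y": 0, "z": 0, "rx": 0, "ry": 0, "rz": -10.5, "grip": 8.5},
    {"x": 0, "y": 0, "z": 0, "rx": 0, "ry": 0, "rz": -10.5, "grip": 8.5},
    {"x": 0, "y": 0, "z": 0, "rx": 0, "ry": 0, "rz": -10.5, "grip": 8.5},
    {"x": 0, "y": 0, "z": 0, "rx": 0, "ry": 0, "rz": -10.5, "grip": 8.5},
    {"x": 0, "y": 0, "z": 0, "rx": 0, "ry": 0, "rz": -10.5, "grip": 8.5},
    {"x": 0, "y": 0, "z": 0, "rx": 0, "ry": 0, "rz": 0, "grip": 8.5},
  ],
)

```text
time_s: 4.32
position: [0.5216, -0.0779, 0.3512]
ee_rot: [[-0.716, -0.698, -0.0], [-0.698, 0.716, 0.0], [0.0, 0.0, -1.0]]
ft_force: [0.6, -0.3, 0.0]
gripper_width: 0.0851
```

```bash
python3 - <<'E'
from workcell import env
import cv2,numpy as np,pickle
s=env.state(); print({k:np.round(v,4).tolist() for k,v in s.items()})
c=env.read_camera('wrist');cv2.imwrite('pics/w2.png',c['image'][:,:,::-1]);pickle.dump((s,c),open('w2.pkl','wb'))
E
```

```text
{'time_s': 4.325, 'joints': [-0.2366, 0.2113, 1.5411, -0.0, 1.3895, -2.5806], 'joint_vel': [0.0004, -0.0004, -0.0, 0.0004, 0.0003, 0.1048], 'effort': [0.0055, -45.5341, -32.44, -0.0013, 0.001, -1.6114], 'position': [0.5216, -0.0779, 0.3512], 'ee_rot': [[-0.7157, -0.6984, -0.0003], [-0.6984, 0.7157, 0.0001], [0.0002, 0.0003, -1.0]], 'ft_force': [0.6338, -0.291, 0.0396], 'torque': [0.0147, -0.0088, 0.042], 'gripper_width': 0.0851}
```

View pics/w2.png

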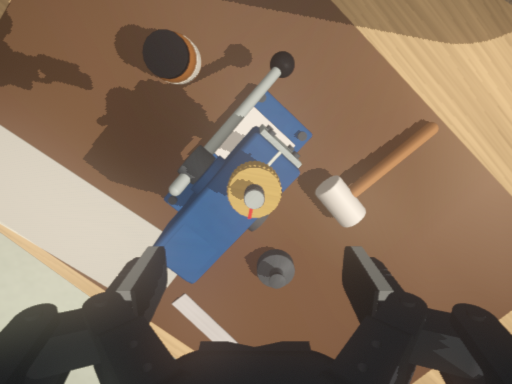

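```bash
cat >> h.py <<'E'
def wplane(s,c,u,v,z):
    M=c['tool_from_camera'];R=s['ee_rot'];d=R@M[:3,:3]@np.linalg.inv(c['intrinsics'])@np.array([u,v,1.]);o=s['position']+R@M[:3,3]
    return o+d*(z-o[2])/d[2]
E
python3 - <<'E'
import pickle
from h import *
s,c=pickle.load(open('w2.pkl','rb'))
im=c['image'];hsv=cv2.cvtColor(im,cv2.COLOR_RGB2HSV)
x0,y0=215,150
cv2.imwrite('pics/w2z.png',cv2.resize(im[150:240,215:295],None,fx=6,fy=6,interpolation=cv2.INTER_CUBIC)[:,:,::-1])
m=cv2.inRange(hsv,(14,110,150),(35,255,255));k=np.zeros_like(m);k[150:235,215:295]=255;m&=k
cs,_=cv2.findContours(m,0,2);q=max(cs,key=cv2.contourArea);h=cv2.convexHull(q);e=cv2.fitEllipse(h);print(e)
n=wplane(s,c,*e[0],.257);print(n)
r=(cv2.inRange(hsv,(0,170,120),(8,255,255))|cv2.inRange(hsv,(172,170,120),(180,255,255)))&k
v,u=np.nonzero(r);print(len(u),u.mean(),v.mean())
d=wplane(s,c,u.mean(),v.mean(),.257)-n;print(d,np.degrees(np.arctan2(d[1],d[0])))
E
```

```text
((254.58201599121094, 190.60646057128906), (52.540889739990234, 54.055274963378906), 104.85084533691406)
[ 0.51956886 -0.08094004  0.257     ]
0 nan nan
[nan nan nan] nan<stdin>:11: RuntimeWarning: Mean of empty slice.
  ret = ret.dtype.type(ret / rcount)
<stdin>:12: RuntimeWarning: Mean of empty slice.
```

View pics/w2z.png

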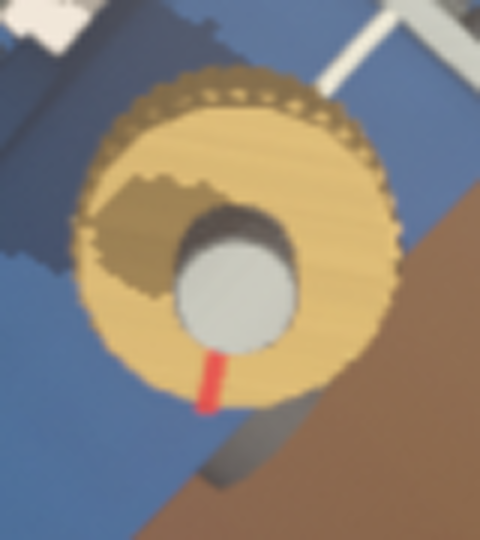

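```bash
python3 - <<'E'
import pickle
from h import *
s,c=pickle.load(open('w2.pkl','rb'))
n=wplane(s,c,254.6,191.9,.257);r=wplane(s,c,249.4,216.2,.257);d=r-n
e=wplane(s,c,215+78/6,191.9,.257);print(n,np.linalg.norm(e-n),np.degrees(np.arctan2(d[1],d[0])))
w1=wplane(s,c,215+388/6,150+15/6,.215);w2=wplane(s,c,215+325/6,150+90/6,.215);d=w1-w2;print(np.degrees(np.arctan2(d[1],d[0])),w1,w2)
print('tool delta',s['ee_rot'].T@(n-s['position']))
E
```

```text
[ 0.52035493 -0.08015172  0.257     ] 0.021857124679367897 32.787144607223695
-174.66001841183024 [ 0.48608033 -0.08098987  0.215     ] [ 0.50124722 -0.0795722   0.215     ]
tool delta [ 0.00243467 -0.0007153   0.09415813]
```

drive_tool(
  series=[
    {"x": 0.12, "y": -0.02, "z": 4, "rx": 0, "ry": 0, "rz": 0, "grip": 8.5},
    {"x": 0, "y": 0, "z": 4, "rx": 0, "ry": 0, "rz": 0, "grip": 8.5},
    {"x": 0, "y": 0, "z": 3, "rx": 0, "ry": 0, "rz": 0, "grip": 8.5},
    {"x": 0, "y": 0, "z": 1.7, "rx": 0, "ry": 0, "rz": 0, "grip": 8.5},
    {"x": 0, "y": 0, "z": 0, "rx": 0, "ry": 0, "rz": 0, "grip": 8.5},
    {"x": 0, "y": 0, "z": 0, "rx": 0, "ry": 0, "rz": 0, "grip": 6},
    {"x": 0, "y": 0, "z": 0, "rx": 0, "ry": 0, "rz": 0, "grip": 5.2},
    {"x": 0, "y": 0, "z": 0, "rx": 0, "ry": 0, "rz": 0, "grip": 5.2},
  ],
  force=25,
)

```text
time_s: 5.38
position: [0.5212, -0.079, 0.2249]
ee_rot: [[-0.715, -0.699, 0.001], [-0.699, 0.715, -0.0], [-0.001, -0.001, -1.0]]
ft_force: [-0.2, 0.0, 0.7]
gripper_width: 0.0519
```

```bash
python3 - <<'E'
from workcell import env
import cv2,numpy as np,pickle
s=env.state(); print({k:np.round(v,4).tolist() for k,v in s.items()})
c=env.read_camera('wrist');cv2.imwrite('pics/w3.png',c['image'][:,:,::-1]);pickle.dump((s,c),open('w3.pkl','wb'))
E
```

```text
{'time_s': 5.375, 'joints': [-0.2387, 0.3159, 1.7184, 0.0001, 1.1064, -2.5835], 'joint_vel': [-0.0009, 0.0011, 0.0038, 0.0005, -0.0022, -0.0018], 'effort': [-0.0026, -48.0366, -28.6707, -0.0002, 0.0021, 0.0118], 'position': [0.5212, -0.079, 0.2249], 'ee_rot': [[-0.7152, -0.699, 0.0009], [-0.699, 0.7152, -0.0002], [-0.0005, -0.0008, -1.0]], 'ft_force': [-0.2451, 0.0498, 0.7097], 'torque': [-0.0041, 0.0042, 0.0507], 'gripper_width': 0.0519}
```

View pics/w3.png

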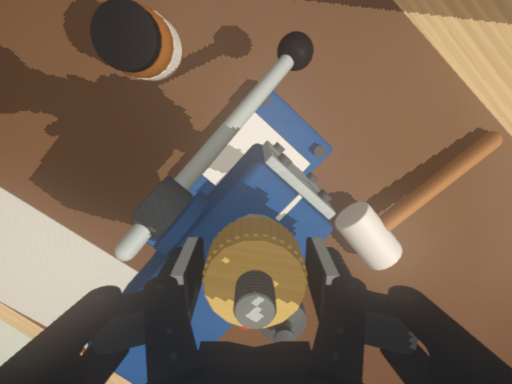

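The nut (about u 203–307) sits centred between the pads, which are at about u 200 and 309. Closing with 25 N.

drive_tool(
  series=[
    {"x": 0, "y": 0, "z": 0, "rx": 0, "ry": 0, "rz": 0, "grip": 4.7},
    {"x": 0, "y": 0, "z": 0, "rx": 0, "ry": 0, "rz": 0, "grip": 4.4},
    {"x": 0, "y": 0, "z": 0, "rx": 0, "ry": 0, "rz": 0, "grip": 4.2},
    {"x": 0, "y": 0, "z": 0, "rx": 0, "ry": 0, "rz": 0, "grip": 3.8},
    {"x": 0, "y": 0, "z": 0, "rx": 0, "ry": 0, "rz": 0, "grip": 3.5},
    {"x": 0, "y": 0, "z": 0, "rx": 0, "ry": 0, "rz": 0, "grip": 3.5},
  ],
  force=25,
)

```text
time_s: 6.18
position: [0.5211, -0.079, 0.2245]
ee_rot: [[-0.715, -0.699, 0.0], [-0.699, 0.715, -0.0], [-0.0, -0.0, -1.0]]
ft_force: [-0.6, -0.6, 4.6]
gripper_width: 0.0435
```

```bash
cat > st.py <<'E'
from workcell import env
import numpy as np,cv2,sys,pickle
s=env.state()
print({k:np.round(s[k],4).tolist() for k in ['time_s','joints','position','ft_force','torque','gripper_width']},'yaw',np.degrees(np.arctan2(s['ee_rot'][1,0],s['ee_rot'][0,0])),'F in tool',np.round(s['ee_rot'].T@s['ft_force'],2))
if len(sys.argv)>1:
    for n in ['wrist','side','top']:
        c=env.read_camera(n);pickle.dump((s,c),open(f'{n}_{sys.argv[1]}.pkl','wb'))
        im=c['image'][:,:,::-1]
        if n=='wrist': im=im[180:370,170:350]; f=3
        if n=='side': im=im[170:260,180:300]; f=5
        if n=='top': im=im[195:255,285:345]; f=8
        cv2.imwrite(f'pics/{n}_{sys.argv[1]}.png',cv2.resize(im,None,fx=f,fy=f,interpolation=cv2.INTER_CUBIC))
E
python3 st.py
```

```text
{'time_s': 6.175, 'joints': [-0.2387, 0.3165, 1.7186, -0.0, 1.1061, -2.5839], 'position': [0.5211, -0.079, 0.2245], 'ft_force': [-0.5881, -0.6003, 4.5823], 'torque': [-0.0242, 0.1184, 0.0133], 'gripper_width': 0.0435} yaw -135.63063039707902 F in tool [ 0.84 -0.02 -4.58]
```

drive_tool(
  series=[
    {"x": 0, "y": 0, "z": 0.0055, "rx": 0, "ry": 0, "rz": 5, "grip": 3.5},
    {"x": 0, "y": 0, "z": 0.0055, "rx": 0, "ry": 0, "rz": 10, "grip": 3.5},
    {"x": 0, "y": 0, "z": 0.0055, "rx": 0, "ry": 0, "rz": 10, "grip": 3.5},
    {"x": 0, "y": 0, "z": 0.0055, "rx": 0, "ry": 0, "rz": 10, "grip": 3.5},
    {"x": 0, "y": 0, "z": 0.0055, "rx": 0, "ry": 0, "rz": 10, "grip": 3.5},
    {"x": 0, "y": 0, "z": 0.0055, "rx": 0, "ry": 0, "rz": 10, "grip": 3.5},
    {"x": 0, "y": 0, "z": 0.003, "rx": 0, "ry": 0, "rz": 5, "grip": 3.5},
    {"x": 0, "y": 0, "z": 0, "rx": 0, "ry": 0, "rz": 0, "grip": 3.5},
  ],
)

```text
time_s: 7.18
position: [0.521, -0.0789, 0.2241]
ee_rot: [[-0.963, 0.269, 0.0], [0.269, 0.963, 0.0], [-0.0, 0.0, -1.0]]
ft_force: [-0.7, 0.5, 5.0]
gripper_width: 0.0431
```

```bash
python3 st.py a
```

```text
{'time_s': 7.175, 'joints': [-0.2387, 0.3168, 1.7191, 0.0002, 1.1055, -1.537], 'position': [0.521, -0.0789, 0.2241], 'ft_force': [-0.7172, 0.5369, 4.9797], 'torque': [0.0958, 0.1859, -0.0432], 'gripper_width': 0.0431} yaw 164.38355129520858 F in tool [ 0.83  0.33 -4.98]
```

View pics/wrist_a.png

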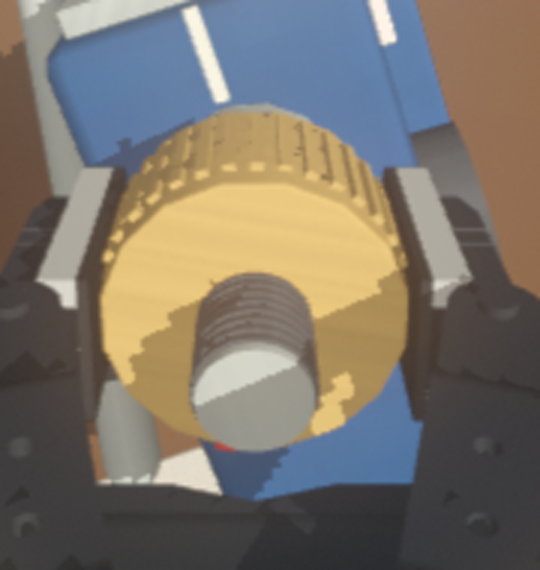

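View pics/side_a.png

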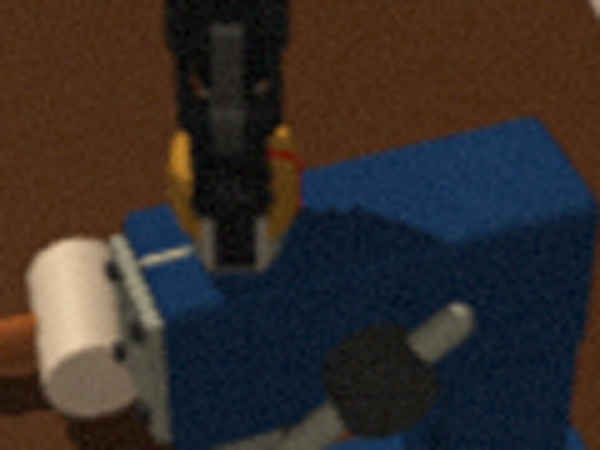

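The red line is still at the same place between the fingers (bottom of the disc, crop 222,447), so the nut turns with the grip. About 152° remain.

drive_tool(
  series=[
    {"x": 0, "y": 0, "z": 0.0055, "rx": 0, "ry": 0, "rz": 5, "grip": 3.5},
    {"x": 0, "y": 0, "z": 0.0055, "rx": 0, "ry": 0, "rz": 10, "grip": 3.5},
    {"x": 0, "y": 0, "z": 0.0055, "rx": 0, "ry": 0, "rz": 10, "grip": 3.5},
    {"x": 0, "y": 0, "z": 0.0055, "rx": 0, "ry": 0, "rz": 10, "grip": 3.5},
    {"x": 0, "y": 0, "z": 0.0055, "rx": 0, "ry": 0, "rz": 10, "grip": 3.5},
    {"x": 0, "y": 0, "z": 0.0055, "rx": 0, "ry": 0, "rz": 10, "grip": 3.5},
    {"x": 0, "y": 0, "z": 0.0055, "rx": 0, "ry": 0, "rz": 10, "grip": 3.5},
    {"x": 0, "y": 0, "z": 0.0055, "rx": 0, "ry": 0, "rz": 10, "grip": 3.5},
    {"x": 0, "y": 0, "z": 0.0055, "rx": 0, "ry": 0, "rz": 10, "grip": 3.5},
    {"x": 0, "y": 0, "z": 0.0055, "rx": 0, "ry": 0, "rz": 10, "grip": 3.5},
    {"x": 0, "y": 0, "z": 0.0055, "rx": 0, "ry": 0, "rz": 10, "grip": 3.5},
    {"x": 0, "y": 0, "z": 0.0055, "rx": 0, "ry": 0, "rz": 10, "grip": 3.5},
  ],
)

```text
time_s: 8.82
position: [0.5213, -0.0788, 0.2235]
ee_rot: [[0.654, 0.756, 0.001], [0.756, -0.654, 0.0], [0.001, 0.0, -1.0]]
ft_force: [0.5, 1.0, 4.3]
gripper_width: 0.043
```

drive_tool(
  series=[
    {"x": 0, "y": 0, "z": 0.005, "rx": 0, "ry": 0, "rz": 8, "grip": 3.5},
    {"x": 0, "y": 0, "z": 0.005, "rx": 0, "ry": 0, "rz": 8, "grip": 3.5},
    {"x": 0, "y": 0, "z": 0.005, "rx": 0, "ry": 0, "rz": 8, "grip": 3.5},
    {"x": 0, "y": 0, "z": 0.0025, "rx": 0, "ry": 0, "rz": 4, "grip": 3.5},
    {"x": 0, "y": 0, "z": 0, "rx": 0, "ry": 0, "rz": 0, "grip": 3.5},
  ],
)

```text
time_s: 9.45
position: [0.5213, -0.0788, 0.2234]
ee_rot: [[0.931, 0.366, 0.001], [0.366, -0.931, 0.0], [0.001, 0.0, -1.0]]
ft_force: [1.3, 0.9, 5.1]
gripper_width: 0.0433
```

```bash
python3 st.py b
```

```text
{'time_s': 9.45, 'joints': [-0.2386, 0.3178, 1.7197, 0.0004, 1.1031, 0.9573], 'position': [0.5213, -0.0788, 0.2234], 'ft_force': [1.2846, 0.8648, 5.0816], 'torque': [0.2271, -0.1416, -0.0761], 'gripper_width': 0.0433} yaw 21.472092995574812 F in tool [ 1.52 -0.33 -5.08]
```

View pics/wrist_b.png

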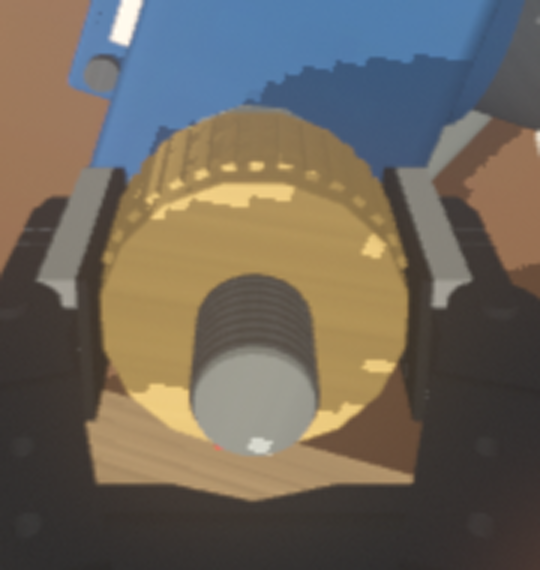

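View pics/side_b.png

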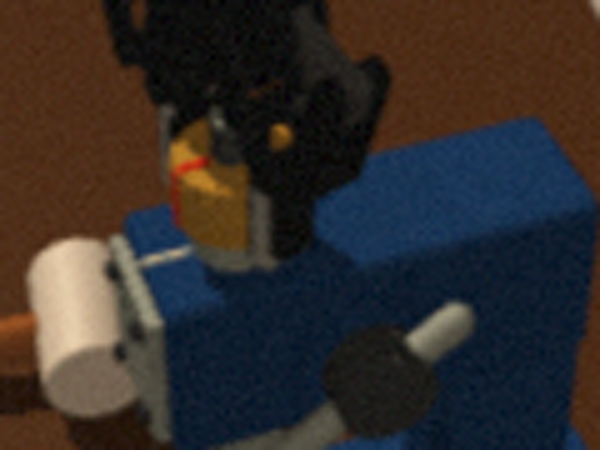

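After 203° the red line almost meets the white line (side crop). I go on in small steps, watching the torque.

drive_tool(
  series=[
    {"x": 0, "y": 0, "z": 0.002, "rx": 0, "ry": 0, "rz": 3, "grip": 3.5},
    {"x": 0, "y": 0, "z": 0.002, "rx": 0, "ry": 0, "rz": 3, "grip": 3.5},
    {"x": 0, "y": 0, "z": 0, "rx": 0, "ry": 0, "rz": 0, "grip": 3.5},
  ],
)

```text
time_s: 9.98
position: [0.5213, -0.0788, 0.2233]
ee_rot: [[0.964, 0.267, 0.001], [0.267, -0.964, 0.0], [0.001, 0.0, -1.0]]
ft_force: [1.1, 1.7, 4.4]
gripper_width: 0.0436
```

```bash
python3 st.py
```

```text
{'time_s': 9.975, 'joints': [-0.2386, 0.3179, 1.7198, 0.0003, 1.1031, 1.0619], 'position': [0.5213, -0.0788, 0.2233], 'ft_force': [1.1033, 1.6946, 4.4458], 'torque': [0.2263, -0.1902, -0.047], 'gripper_width': 0.0436} yaw 15.479340946122578 F in tool [ 1.52 -1.34 -4.44]
```

drive_tool(
  series=[
    {"x": 0, "y": 0, "z": 0.002, "rx": 0, "ry": 0, "rz": 3, "grip": 3.5},
    {"x": 0, "y": 0, "z": 0, "rx": 0, "ry": 0, "rz": 3, "grip": 3.5},
    {"x": 0, "y": 0, "z": 0, "rx": 0, "ry": 0, "rz": 3, "grip": 3.5},
    {"x": 0, "y": 0, "z": 0, "rx": 0, "ry": 0, "rz": 0, "grip": 3.5},
  ],
)

```text
time_s: 10.48
position: [0.5211, -0.0789, 0.2231]
ee_rot: [[0.993, 0.114, 0.0], [0.114, -0.993, -0.0], [0.0, 0.0, -1.0]]
ft_force: [0.7, 0.9, 4.0]
gripper_width: 0.0434
```

```bash
python3 st.py
```

```text
{'time_s': 10.475, 'joints': [-0.2385, 0.318, 1.7201, -0.0002, 1.1032, 1.218], 'position': [0.5211, -0.0789, 0.2231], 'ft_force': [0.7406, 0.9254, 4.0248], 'torque': [0.1468, -0.0306, 0.6616], 'gripper_width': 0.0434} yaw 6.549560148426706 F in tool [ 0.84 -0.83 -4.02]
```

drive_tool(
  series=[
    {"x": 0, "y": 0, "z": 0, "rx": 0, "ry": 0, "rz": 3, "grip": 3.5},
    {"x": 0, "y": 0, "z": 0, "rx": 0, "ry": 0, "rz": 3, "grip": 3.5},
    {"x": 0, "y": 0, "z": 0, "rx": 0, "ry": 0, "rz": 0, "grip": 3.5},
    {"x": 0, "y": 0, "z": 0, "rx": 0, "ry": 0, "rz": 0, "grip": 3.5},
  ],
)

```text
time_s: 10.98
position: [0.521, -0.0789, 0.223]
ee_rot: [[1.0, 0.009, -0.0], [0.009, -1.0, 0.0], [-0.0, -0.0, -1.0]]
ft_force: [1.0, 1.4, 3.0]
gripper_width: 0.0434
```

```bash
python3 st.py c
```

```text
{'time_s': 10.975, 'joints': [-0.2387, 0.3181, 1.7203, 0.0, 1.1033, 1.3233], 'position': [0.521, -0.0789, 0.223], 'ft_force': [1.0279, 1.3812, 2.9619], 'torque': [0.1768, -0.092, 0.7104], 'gripper_width': 0.0434} yaw 0.5055514121670865 F in tool [ 1.04 -1.37 -2.96]
```

View pics/wrist_c.png

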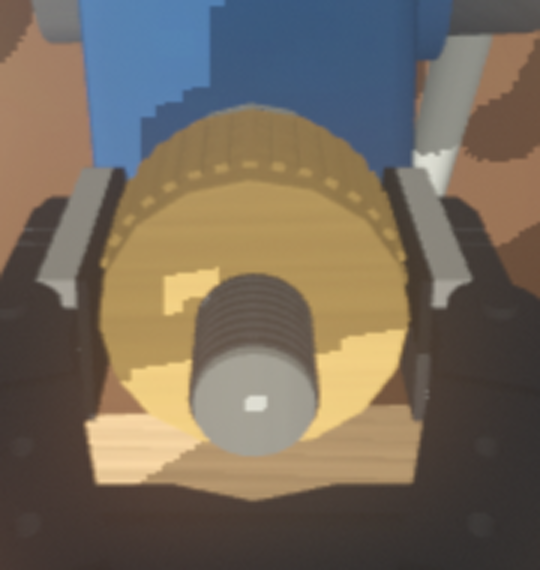

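View pics/side_c.png

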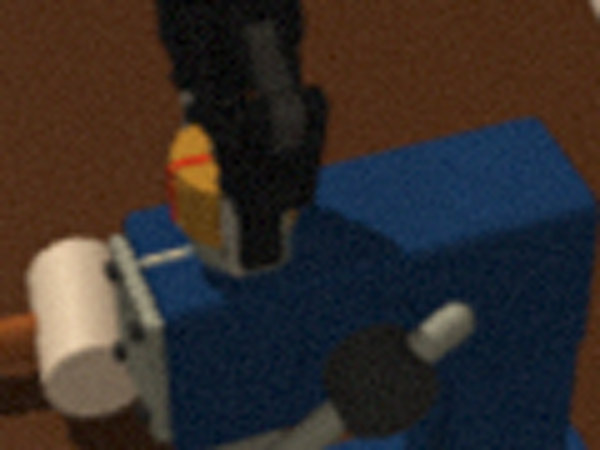

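The torque levelled off at 0.7 N m and the grip slipped, with the red line along the white line's direction: it has bottomed. Now backing off about 90°, with z following the thread.

drive_tool(
  series=[
    {"x": 0, "y": 0, "z": 0, "rx": 0, "ry": 0, "rz": -5, "grip": 3.5},
    {"x": 0, "y": 0, "z": -0.0055, "rx": 0, "ry": 0, "rz": -10, "grip": 3.5},
    {"x": 0, "y": 0, "z": -0.0055, "rx": 0, "ry": 0, "rz": -10, "grip": 3.5},
    {"x": 0, "y": 0, "z": -0.0055, "rx": 0, "ry": 0, "rz": -10, "grip": 3.5},
    {"x": 0, "y": 0, "z": -0.0055, "rx": 0, "ry": 0, "rz": -10, "grip": 3.5},
    {"x": 0, "y": 0, "z": -0.0055, "rx": 0, "ry": 0, "rz": -10, "grip": 3.5},
    {"x": 0, "y": 0, "z": -0.0055, "rx": 0, "ry": 0, "rz": -10, "grip": 3.5},
    {"x": 0, "y": 0, "z": -0.0055, "rx": 0, "ry": 0, "rz": -10, "grip": 3.5},
    {"x": 0, "y": 0, "z": -0.0055, "rx": 0, "ry": 0, "rz": -10, "grip": 3.5},
    {"x": 0, "y": 0, "z": -0.002, "rx": 0, "ry": 0, "rz": -6, "grip": 3.5},
    {"x": 0, "y": 0, "z": 0, "rx": 0, "ry": 0, "rz": 0, "grip": 3.5},
    {"x": 0, "y": 0, "z": 0, "rx": 0, "ry": 0, "rz": 0, "grip": 3.5},
  ],
)

```text
time_s: 12.62
position: [0.5211, -0.079, 0.2235]
ee_rot: [[-0.021, 1.0, 0.0], [1.0, 0.021, -0.0], [-0.0, 0.0, -1.0]]
ft_force: [2.9, 1.1, 2.0]
gripper_width: 0.0436
```

```bash
python3 st.py d; python3 -c "
import pickle,cv2
s,c=pickle.load(open('side_d.pkl','rb'));cv2.imwrite('pics/sided.png',c['image'][:,:,::-1])
s,c=pickle.load(open('wrist_d.pkl','rb'));cv2.imwrite('pics/wristd.png',c['image'][:,:,::-1])"
```

```text
{'time_s': 12.625, 'joints': [-0.2389, 0.3176, 1.7196, 0.0, 1.104, -0.2603], 'position': [0.5211, -0.079, 0.2235], 'ft_force': [2.9003, 1.0721, 2.0216], 'torque': [-0.0523, -0.4175, 0.075], 'gripper_width': 0.0436} yaw 91.22683330632724 F in tool [ 1.01  2.92 -2.02]
```

View pics/wrist_d.png

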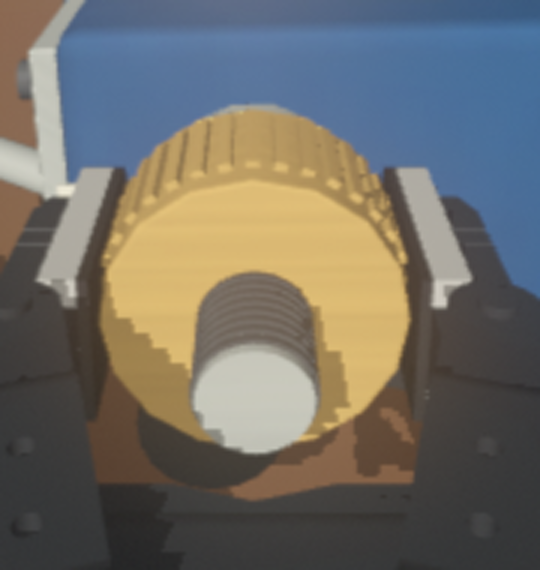

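View pics/side_d.png

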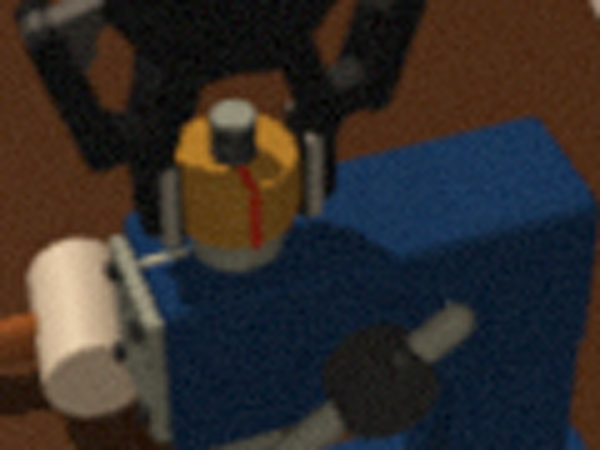

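View pics/top_d.png

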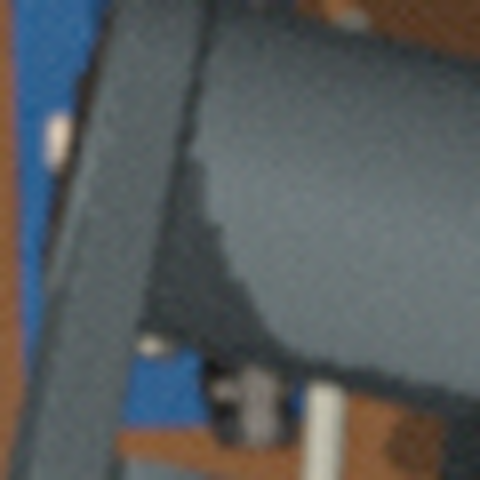

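View pics/sided.png

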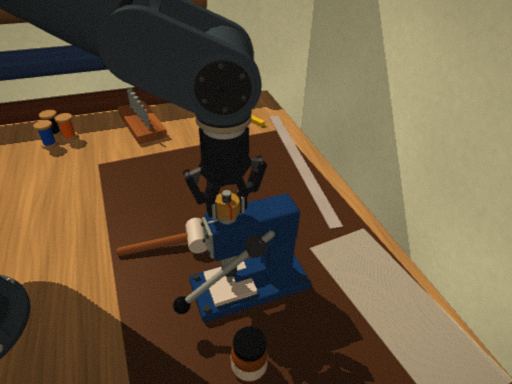

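```bash
python3 - <<'E'
import pickle
from h import *
s,c=pickle.load(open('side_d.pkl','rb'))
n=np.array([.5208,-.0785,.2565])
f=lambda X:(proj(c,X)-[180,170]+.4)*5
print('ctr',f(n),'left/right',f(n-c['R'][0]*.022),f(n+c['R'][0]*.022),'boss c',f(n-[0,0,.0265]))
for a in range(-120,-59,10):
    r=np.radians(a);d=np.array([np.cos(r),np.sin(r),0])
    print(a,f(n+.022*d)-f(n),f(n+.008*d)-f(n),f(n+.022*d-[0,0,.026])-f(n))
E
```

```text
ctr [229.61540773 149.55246967] left/right [165.55535249 149.55246967] [293.67546297 149.55246967] boss c [231.8593933  206.82224221]
-120 [-16.36683775  41.71365608] [-5.85397706 14.91985131] [-13.70091961  98.32803058]
-110 [-5.03967991 42.66855076] [-1.80204193 15.25702403] [-2.65438218 99.2837736 ]
-100 [ 6.44555182 42.29298578] [ 2.30527988 15.12627186] [ 8.54439272 98.897443  ]
-90 [17.71250784 40.60069927] [ 6.33968573 14.53185941] [19.52910718 97.18308333]
-80 [28.3941396  37.65146705] [10.17541526 13.49290092] [29.94250882 94.20102051]
-70 [38.14699228 33.54818551] [13.69346214 12.0426482 ] [39.45022685 90.05494622]
-60 [46.6639869  28.43201218] [16.78548997 10.22727133] [47.75316069 84.88706392]
```

The red line now points to the press's -y side: its rim end is about 18 px right of the disc centre in the side crop, and 17.7 px is predicted for exactly 90°. The punch, mallet and jar look unmoved. Handing in.

```bash
python3 -c "
from workcell import env
print(env.hand_in())"
```

```text
the job is handed in; nothing more can be done
None
```

The stop nut is bottomed, backed off a quarter turn, and still held at that setting with a 25 N grip; I handed the job in at about 12.8 s, and no verdict is reported.

- **Bottoming:** I turned the nut about 212° clockwise from its estimated start of 3.7 rad. At the end the torque rose from about 0.05 N m to 0.66, then levelled at 0.71 N m as the grip slipped. The red line then lay along the white line.
- **Quarter turn:** I then backed it off. In the side camera the red line points about 90° from the white line, and adding up the wrist's turn less the slip gives about 91°. Both fit 1.57 rad within a few degrees.
- **Grip:** The last opening reading was 43.6 mm. The vertical wrist force was about 2 N, far below what lifts the ram. The grasp point is about 1–2 mm from the nut's centre.
- **Ram and bystanders:** The lever, mallet and jar look unmoved in the last side view. I did not measure the ram or these positions numerically at the end. I did not look at the weight again, because it was out of sight in the last views, but the arm stayed well clear of it.
- **Disagreements:** The top and wrist cameras differed by about 3 mm in the nut's y position, so I used a value between them; the side forces after gripping stayed below 4 N. My first move calls were refused for missing keys, before anything had moved.

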